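# Pop the kettle lid and steady it open

## Task

Get the white jug kettle ready for filling: press the red release button on top of its handle so that the sprung lid pops up half-way. Then steady the lid with the gripper, easing it back until it rests on its stop, hold it there for a second and let go, leaving it standing fully open. Leave the mug and the milk carton beside it alone.

Things in the scene. Friction and masses are not known exactly. Their poses are not given: they have to be found in the camera images.
- release_top (a point): centre of the top of the red round release button (21 mm across) on the white jug kettle's handle; pressed straight down. It stands 10 mm above the handle's top, itself 250 mm above the worktop. x points level from the handle over the kettle to the lid's hinge, z up. The closed lid begins 35 mm along x; the hinge line, along y, lies 126 mm along x and 14 mm lower. Kettle fixed, 201x156x260 mm
- release (a joint): the release button, m pressed down: 0 free, 0.006 fully down; sprung, 1.2 N to start, about 5 N fully down. Beyond about 0.004 the lid is unlatched; it springs back up when let go
- lid_rim (a point): mid-point of the free edge of the kettle's round white lid (87 mm from hinge to edge, 76 mm wide, 10 mm thick; tab outside, grey catch inside). x from this edge to the hinge, y along the hinge, z out of the outer face. 250 mm above the worktop closed, 320 popped up, 333 fully open. Push with fingertips 10 to 30 mm below this edge, rising with it, so that the gripper's body stays above the lid
- lid_swing (a joint): the kettle lid's hinge, rad: 0 closed and latched, 1.45 fully open on its stop (almost upright, leaning 7 degrees towards the handle). Unlatched, a spring throws it up to about 0.95, where it hangs; a light level push (1 to 3 N) on the inside of its free edge, away from the handle, then swings it to the stop; its stiff hinge keeps it where it is left
- mug: orange mug standing near the kettle, 81x113x101 mm, origin under its middle; a bystander, to be left alone
- carton_1: white and blue milk carton with a green cap standing near the kettle, 68x100x182 mm, origin under its middle; a bystander, to be left alone

How it is judged:
On the way, in this order (a step that is already met when the one before it is completed fails the run):
1. the red release button is pressed down (value of joint release above 0.003 m).
2. the lid has popped up by itself, the hand off it (value of joint lid_swing above 0.6 rad and contact force between each of the arm, the fingers and kettle_lid below 0.05 N), for 0.2 s.
3. the gripper steadies the lid, still, within about 10 degrees of its stop (value of joint lid_swing above 1.26 rad and velocity of joint lid_swing between -0.2 and 0.2 rad/s and contact force between any of the fingers, the arm and kettle_lid above 0.05 N), for 0.4 s.
At the end, for the whole second after the job is handed in: the kettle's lid stands open within about 10 degrees of its stop (above 1.26 rad) and at rest, and the release button is up again (value of joint lid_swing above 1.26 rad and velocity of joint lid_swing between -0.1 and 0.1 rad/s and value of joint release below 0.002 m); the robot touches nothing.
It fails at once if the orange mug is pushed away or knocked over (distance of mug from where it was at the start of the episode above 0.03 m or angle between mug's own z axis and vertical above 0.4 rad).
It fails at once if the milk carton is pushed away or knocked over (distance of carton_1 from where it was at the start of the episode above 0.03 m or angle between carton_1's own z axis and vertical above 0.4 rad).
It also fails if it takes over 35 s, if anything falls off the work surface, if the arm or the gripper's body presses on something with over 40 N, if the wrist force passes 120 N, or if a joint passes its speed limit or range.

## Robot

A 6-joint arm with a two-finger parallel gripper is mounted at the origin on a cart in front of the work surface, level with it; the furniture and walls round the work are solid. World frame = base frame: x ahead of the robot, y to its left, z up, the work surface at z = 0. Lengths are in m, angles in rad, forces in N, time in s.
With the tool pointing down it reaches from about 0.225 to 0.725 m from the base axis. Payload 3.1 kg.
Tool frame: the origin (TCP) lies on the centre line of the jaws, within the pads' length; the fingertips stand 8 mm ahead of it and the grasp point (between the pads) lies 11 mm behind it; z points along the fingers, y is the line along which they close (so a half turn about z gives the same grasp; the last joint's range is limited). The gripper opens to 85 mm and grips with 20 to 120 N. Pads are 22 mm wide; open, the fingers measure 114 mm over their backs; the gripper's body (76 mm by 85 mm) begins 54 mm behind the grasp point. The pads swing forward as they close: fully open they stand 13 mm farther back than shut.
Start: joints at [1.005, 0.048, 0.099, 1.622, 0, 1.443], TCP at [0.223, 0.475, 0.239] pointing down, gripper open.
Joint ranges: [-2.91, 2.91], [-0.99, 1.94], [-1.21, 1.42], [-2.12, 2.29], [-1.49, 1.47], [-3.14, 3.14]. Speed limits (rad/s): [2.79, 2.79, 3.14, 3.14, 3.14, 3.14].

## Interface

Orientations are given as a 3x3 rotation matrix whose columns are the frame's x, y, z axes.
In Python, from cell import r gives the robot as it stands.
- The arm moves only by the tool step_arm, never from a script. Its argument "targets" is a list of rows, each an object of numbers: "dx", "dy", "dz": the shift along the tool's x, y, z in units of 0.2 m (1.0 is 0.2 m); "ax", "ay", "az": the turn, a rotation vector about the tool's x, y, z in units of 90 degrees (1.0 is 90 degrees); "jaw": the gripper's target within -1 to 1 (fully open at 1, half-way at 0, shut at -1). A call has 1 to 5 rows; each row is the pose to reach, as a shift and turn from the pose commanded when the call began, along the tool's axes at that moment; what a row does not reach only later rows make up. A row lasts 1/8 s, in which the tool goes at most 62.5 mm and 10.7 degrees, less where a joint would pass 70% of its speed; a pose out of reach is approached as far as the arm can. A call with a number of a shift or a turn outside -1 to 1 is refused whole. A call with a gripper value outside its range is refused whole. The fingers move at their own pace and stop on an object; "grip_force" is the grip in N (left out, the last holds). Time passes only in rows, so rows that repeat a pose let the fingers close. It gives the time, the measured TCP pose, the force, the opening and the grip force at its end, in the units of the state.
- r.sense(): the state, without advancing time (a new reading comes with each control period).
- r.read_camera(name): name is "scene" or "top"; returns the picture (384x512x3 uint8, blue, green, red); there is no depth.
- r.camera_params(name): a dict with "camera_matrix" (3x3 intrinsics, pixels), "R" (3x3) and "t" (3): a world point X has camera coordinates R X + t. Camera axes: x right, y down, z forward; pixel columns grow to the right and rows downward; lengths in m; the calibration is good to about 2 mm. A picture is of the moment at which its call begins. camera_params takes no time and is no camera call.
- r.finish_job(): hands the job in; it is judged then, once.
The state is a dict: "time_s": time; "joint_pos": joint angles; "qvel": joint speeds; "joint_efforts": joint torques, N m; "eef_pos": TCP position; "orientation": TCP orientation; "force": force on the tool from outside, world axes, zero at the start; "ft_torque": the same for the moment, N m; "gripper_width": finger opening in m; "grip_force": force on a finger pad.
Only numpy, scipy, OpenCV 4.12 (cv2) and the standard library are available. Lean on these libraries where they do the work, as an engineer would, in place of code of your own. Each camera call takes 0.05 s, during which the arm holds its last target. There are 200 camera calls.

## Working session

There is one attempt and no reset: what is moved stays moved. The work goes in short steps, Python scripts to look and compute and a tool call to move; the robot and the scene stay as the last step left them, time stands still between calls to the robot, and variables do not carry over. Pictures are saved under pics/ and viewed, at most 10 in all, crops included, and the job is handed in when it is done.

Besides the shell and the picture viewer there is one more tool, called after "Call:" as name(argument=value, ...), one argument or row to a line, values as JSON. step_arm: Moves the arm, as the interface text tells. Shifts and turns lie within -1 to 1; 1 stands for 0.2 m of shift or 90 degrees of turn. Its arguments: {"type":"object","properties":{"targets":{"type":"array","items":{"type":"object","properties":{"dx":{"type":"number"},"dy":{"type":"number"},"dz":{"type":"number"},"ax":{"type":"number"},"ay":{"type":"number"},"az":{"type":"number"},"jaw":{"type":"number"}}}},"grip_force":{"type":"number"}},"required":["targets"]}

```bash
mkdir -p pics
python3 - <<'E'
from cell import r
import cv2,numpy as np
for n in("scene","top"):
    cv2.imwrite(f"pics/{n}0.png",r.read_camera(n))
    p=r.camera_params(n);print(n,np.round(p["camera_matrix"],1).tolist(),"cam pos",np.round(-np.array(p["R"]).T@p["t"],3),np.round(p["R"],2).tolist())
s=r.sense();print(s["time_s"],s["eef_pos"],np.round(s["orientation"],3).tolist(),s["gripper_width"])
E
```

```text
scene [[411.7, 0.0, 252.3], [0.0, 411.7, 188.4], [0.0, 0.0, 1.0]] cam pos [ 0.094 -0.78   0.968] [[0.9, -0.43, 0.02], [-0.28, -0.61, -0.74], [0.33, 0.67, -0.67]]
top [[381.6, 0.0, 252.7], [0.0, 381.6, 192.4], [0.0, 0.0, 1.0]] cam pos [0.326 0.024 1.215] [[-0.01, -1.0, 0.02], [-0.99, 0.0, -0.14], [0.14, -0.02, -0.99]]
0.1 [0.22229347 0.47502947 0.23824529] [[-0.906, 0.424, -0.001], [0.424, 0.906, -0.002], [0.0, -0.002, -1.0]] 0.0851848640639187
```

View pics/scene0.png

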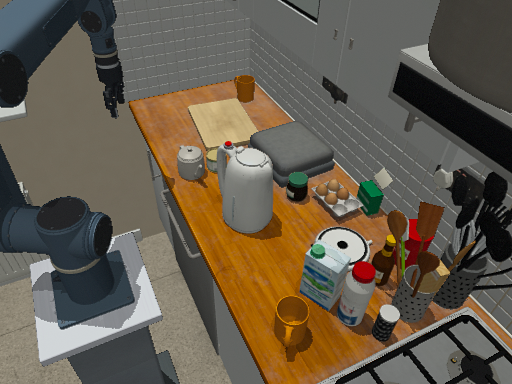

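View pics/top0.png

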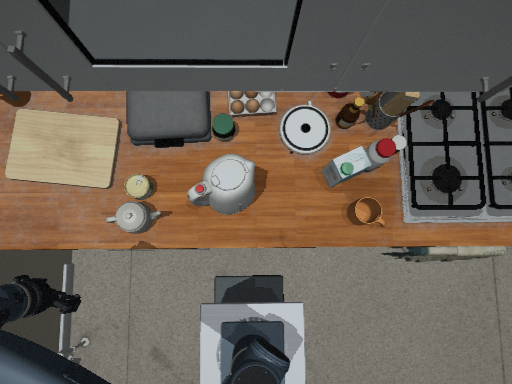

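The scene view shows the button at about (229,145). In the top view it is at about (200,188), with the lid up and to the right at about (230,173). Mug and carton are well to the right. Next I'll locate the button precisely and zoom in on the kettle.

```bash
cat > h.py <<'E'
from cell import r
import numpy as np
def ray(n,u,v,z):
    p=r.camera_params(n);R=np.array(p["R"]);c=-R.T@p["t"]
    d=R.T@np.linalg.inv(p["camera_matrix"])@[u,v,1]
    return c+d*(z-c[2])/d[2]
def proj(n,X):
    p=r.camera_params(n);q=np.array(p["camera_matrix"])@(np.array(p["R"])@X+p["t"]);return q[:2]/q[2]
E
python3 - <<'E'
from h import *
import cv2
for n,(u,v) in dict(scene=(229,145),top=(200,188)).items():
    im=cv2.imread(f"pics/{n}0.png").astype(int)
    m=(im[...,2]>im[...,1]+60)&(im[...,2]>im[...,0]+60)
    ys,xs=np.nonzero(m[v-12:v+12,u-12:u+12]);U,V=xs.mean()+u-12,ys.mean()+v-12
    print(n,U,V,len(xs),xs.min()+u-12,xs.max()+u-12,ys.min()+v-12,ys.max()+v-12,ray(n,U,V,.258))
a=cv2.imread("pics/top0.png")[140:225,180:265];b=cv2.imread("pics/scene0.png")[135:235,205:285]
a=cv2.resize(a,(400,400),interpolation=cv2.INTER_CUBIC);b=cv2.resize(b,(400,500),interpolation=cv2.INTER_CUBIC)
c=np.zeros((500,800,3),np.uint8);c[:400,:400]=a;c[:,400:]=b
cv2.imwrite("pics/crop.png",c)
E
```

```text
scene 227.7741935483871 143.70967741935485 31 225 231 141 156 [0.46722408 0.13277427 0.258     ]
top 199.24489795918367 188.08163265306123 49 196 203 185 192 [0.47035377 0.13651667 0.258     ]
```

View pics/crop.png

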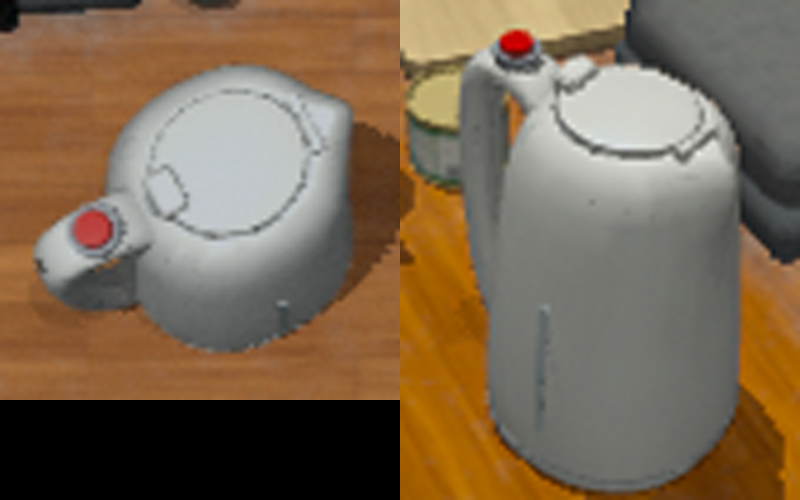

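The crop shows the red button at top pixel (199.8,188.7), the tab at (215,181) and the hinge at about (247,166). In the scene view the hinge is at about (264,163). I'll fit position and yaw to these.

Run:
```python
from h import *
from scipy.optimize import least_squares
def mod(p):
    c,s=np.cos(p[2]),np.sin(p[2]);f=lambda d,z:np.array([p[0]+d*c,p[1]+d*s,z])
    return f
obs=[("top",199.5,188.3,0,.258,1),("scene",228.0,143.6,0,.258,1),("top",246.5,166.6,.126,.25,.4),("scene",264,163,.126,.25,.4),("top",180+232/4.706,140+163/4.706,.0825,.251,1),("scene",205+230/5,135+110/5,.0825,.251,1)]
def res(p):
    f=mod(p);return np.concatenate([w*(proj(n,f(d,z))-[u,v]) for n,u,v,d,z,w in obs])
o=least_squares(res,[.47,.135,-.6]);print(o.x,np.degrees(o.x[2]),np.round(o.fun,1))
f=mod(o.x);print("hinge",f(.126,.246),"rim",f(.039,.25))
```

```text
[ 0.46969102  0.13398151 -1.11191977] -63.708309893829295 [ 0.7  0.   0.4 -0.3 -0.7  0.2 -0.6 -0.3  0.3 -0.1 -0.5 -0.9]
hinge [0.52550161 0.02101612 0.246     ] rim [0.48696573 0.09901603 0.25      ]
```

Residuals are under 1 px. The button is at (0.470, 0.134) and the kettle's x axis has yaw −63.7°. I'll shut the jaws, rise, and move above the button with tool −x along the kettle's x.

Call:
step_arm(
  targets=[
    {"dz": -0.31, "jaw": -1},
    {"dx": -0.3, "dy": -0.16, "dz": -0.31, "az": 0.11, "jaw": -1},
    {"dx": -0.55, "dy": -0.3, "dz": -0.31, "az": 0.22, "jaw": -1},
    {"dx": -0.8, "dy": -0.43, "dz": -0.31, "az": 0.33, "jaw": -1},
    {"dx": -0.95, "dy": -0.52, "dz": -0.31, "az": 0.43, "jaw": -1},
  ],
)

```text
invalid input
```

```bash
cat >> h.py <<'E'
U=np.array([.4429,-.8966,0]);B=np.array([.4697,.134,.26])
def to(T,yaw=True):
    s=r.sense();R=np.array(s["orientation"]);p=np.array(s["eef_pos"])
    print("t",s["time_s"],"p",np.round(p,4),"units",np.round(R.T@(np.array(T)-p)/.2,3),"z",np.round(R[:,2],3),"yawerr_u",round(np.arctan2(np.cross(R[:,0],-U)[2],R[:,0]@-U)/(np.pi/2),3),"w",round(s["gripper_width"],4),"F",np.round(s["force"],2))
    k=p-B;print("kettle along",round(k@U,4),"across",round(k@[-U[1],U[0],0],4))
E
python3 -c "
from h import *
to([.4697,.134,.300])"
```

```text
t 0.1 p [0.2223 0.475  0.2382] units [-1.843 -1.021 -0.307] z [-0.001 -0.002 -1.   ] yawerr_u -0.429 w 0.0852 F [-0.14 -0.21 -1.1 ]
kettle along -0.4153 across -0.0708
```

Call:
step_arm(
  targets=[
    {"dx": 0, "dy": 0, "dz": -0.31, "ax": 0, "ay": 0, "az": 0, "jaw": -1},
    {"dx": -0.3, "dy": -0.16, "dz": -0.31, "ax": 0, "ay": 0, "az": 0.11, "jaw": -1},
    {"dx": -0.55, "dy": -0.3, "dz": -0.31, "ax": 0, "ay": 0, "az": 0.22, "jaw": -1},
    {"dx": -0.8, "dy": -0.43, "dz": -0.31, "ax": 0, "ay": 0, "az": 0.33, "jaw": -1},
    {"dx": -0.95, "dy": -0.52, "dz": -0.31, "ax": 0, "ay": 0, "az": 0.43, "jaw": -1},
  ],
  grip_force=20,
)

```text
time_s: 0.72
eef_pos: [0.3516, 0.2986, 0.3008]
orientation: [[-0.435, 0.9, -0.0], [0.9, 0.435, -0.001], [-0.001, -0.001, -1.0]]
force: [-0.2, -0.0, -0.0]
gripper_width: -0.0
grip_force: 0.0
```

```bash
python3 -c "
from h import *
to([.4697,.134,.300])"
```

```text
t 0.725 p [0.3516 0.2986 0.3008] units [-0.998  0.173  0.004] z [-0.    -0.001 -1.   ] yawerr_u 0.005 w -0.0 F [-0.19 -0.04 -0.03]
kettle along -0.1999 across -0.033
```

Call:
step_arm(
  targets=[
    {"dx": -0.3, "dy": 0.05, "dz": 0, "ax": 0, "ay": 0, "az": 0, "jaw": -1},
    {"dx": -0.6, "dy": 0.1, "dz": 0, "ax": 0, "ay": 0, "az": 0, "jaw": -1},
    {"dx": -0.85, "dy": 0.15, "dz": 0, "ax": 0, "ay": 0, "az": 0, "jaw": -1},
    {"dx": -1.0, "dy": 0.17, "dz": 0, "ax": 0, "ay": 0, "az": 0, "jaw": -1},
    {"dx": -1.0, "dy": 0.17, "dz": 0, "ax": 0, "ay": 0, "az": 0, "jaw": -1},
  ],
)

```text
time_s: 1.35
eef_pos: [0.4701, 0.1345, 0.3002]
orientation: [[-0.438, 0.899, -0.002], [0.899, 0.438, -0.0], [0.0, -0.002, -1.0]]
force: [0.3, 0.9, 0.1]
gripper_width: -0.0001
grip_force: 0.0
```

Run:
```python
from h import *
import cv2
to([.4697,.134,.300])
a=r.read_camera("top")[130:240,170:280];b=r.read_camera("scene")[85:235,180:290]
c=np.zeros((545,800,3),np.uint8);c[:400,:400]=cv2.resize(a,(400,400),interpolation=cv2.INTER_CUBIC);c[:,400:]=cv2.resize(b,(400,545),interpolation=cv2.INTER_CUBIC)
cv2.imwrite("pics/c2.png",c)
```

```text
t 1.35 p [0.4701 0.1345 0.3002] units [-0.001 -0.003  0.001] z [-0.002 -0.    -1.   ] yawerr_u 0.003 w -0.0001 F [0.33 0.89 0.05]
kettle along -0.0003 across 0.0006
```

View pics/c2.png

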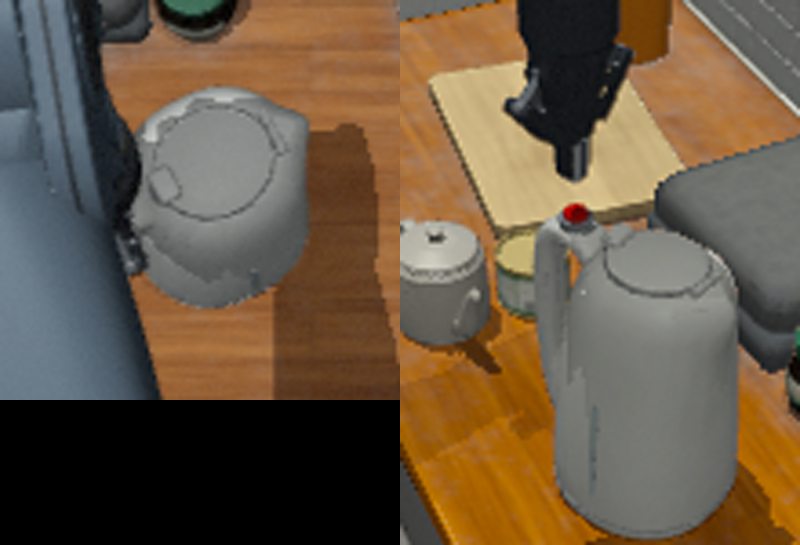

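The shut fingertips, at about (573,178) in the crop, sit directly above the red button at (575,213). Pressing down gently.

Call:
step_arm(
  targets=[
    {"dx": 0, "dy": 0, "dz": 0.1, "ax": 0, "ay": 0, "az": 0, "jaw": -1},
    {"dx": 0, "dy": 0, "dz": 0.15, "ax": 0, "ay": 0, "az": 0, "jaw": -1},
    {"dx": 0, "dy": 0, "dz": 0.17, "ax": 0, "ay": 0, "az": 0, "jaw": -1},
    {"dx": 0, "dy": 0, "dz": 0.18, "ax": 0, "ay": 0, "az": 0, "jaw": -1},
    {"dx": 0, "dy": 0, "dz": 0.185, "ax": 0, "ay": 0, "az": 0, "jaw": -1},
  ],
)

```text
time_s: 2.08
eef_pos: [0.4693, 0.1368, 0.2652]
orientation: [[-0.442, 0.897, 0.001], [0.897, 0.442, 0.001], [0.0, 0.001, -1.0]]
force: [-1.8, 0.2, 3.0]
gripper_width: -0.0002
grip_force: 1.6
```

Call:
step_arm(
  targets=[
    {"dx": 0, "dy": 0, "dz": 0.01, "ax": 0, "ay": 0, "az": 0, "jaw": -1},
    {"dx": 0, "dy": 0, "dz": 0.02, "ax": 0, "ay": 0, "az": 0, "jaw": -1},
    {"dx": 0, "dy": 0, "dz": 0.025, "ax": 0, "ay": 0, "az": 0, "jaw": -1},
  ],
)

```text
time_s: 2.45
eef_pos: [0.4695, 0.1367, 0.2619]
orientation: [[-0.442, 0.897, 0.003], [0.897, 0.442, 0.001], [-0.0, 0.003, -1.0]]
force: [-5.0, 1.6, 13.5]
gripper_width: -0.0001
grip_force: 6.7
```

Run:
```python
from h import *
import cv2
to([.4697,.134,.300])
b=r.read_camera("scene")[85:235,180:290]
cv2.imwrite("pics/c3.png",cv2.resize(b,(400,545),interpolation=cv2.INTER_CUBIC))
```

```text
t 2.45 p [0.4695 0.1367 0.2619] units [-0.013 -0.004 -0.191] z [ 0.003  0.001 -1.   ] yawerr_u 0.001 w -0.0001 F [-4.98  1.65 13.54]
kettle along -0.0025 across 0.001
```

View pics/c3.png

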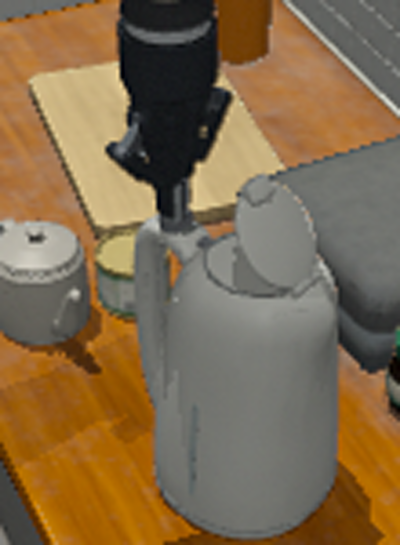

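The lid has popped up, with its free edge at about (260,185) in the crop. I'll rise off the button and approach the inside of the lid.

Call:
step_arm(
  targets=[
    {"dx": 0, "dy": 0, "dz": -0.12, "ax": 0, "ay": 0, "az": 0, "jaw": -1},
    {"dx": 0, "dy": 0, "dz": -0.25, "ax": 0, "ay": 0, "az": 0, "jaw": -1},
    {"dx": 0, "dy": 0, "dz": -0.25, "ax": 0, "ay": 0, "az": 0, "jaw": -1},
    {"dx": -0.12, "dy": 0, "dz": -0.25, "ax": 0, "ay": 0, "az": 0, "jaw": -1},
    {"dx": -0.2, "dy": 0, "dz": -0.25, "ax": 0, "ay": 0, "az": 0, "jaw": -1},
  ],
)

```text
time_s: 3.12
eef_pos: [0.4874, 0.0995, 0.3077]
orientation: [[-0.441, 0.897, -0.002], [0.897, 0.441, -0.001], [0.0, -0.002, -1.0]]
force: [0.6, 0.2, -0.4]
gripper_width: 0.0002
grip_force: 0.0
```

```bash
python3 -c "
from h import *
to(B+U*.05+[0,0,.048])"
```

```text
t 3.125 p [0.4874 0.0995 0.3077] units [-0.056 -0.003 -0.002] z [-0.002 -0.001 -1.   ] yawerr_u 0.001 w 0.0002 F [ 0.64  0.24 -0.37]
kettle along 0.0387 across 0.0006
```

Call:
step_arm(
  targets=[
    {"dx": -0.06, "dy": 0, "dz": 0, "ax": 0, "ay": 0, "az": 0, "jaw": -1},
    {"dx": -0.1, "dy": 0, "dz": 0, "ax": 0, "ay": 0, "az": 0, "jaw": -1},
    {"dx": -0.14, "dy": 0, "dz": -0.02, "ax": 0, "ay": 0, "az": 0, "jaw": -1},
    {"dx": -0.17, "dy": 0, "dz": -0.03, "ax": 0, "ay": 0, "az": 0, "jaw": -1},
    {"dx": -0.2, "dy": 0, "dz": -0.04, "ax": 0, "ay": 0, "az": 0, "jaw": -1},
  ],
)

```text
time_s: 3.75
eef_pos: [0.505, 0.0644, 0.3177]
orientation: [[-0.442, 0.897, 0.001], [0.897, 0.442, 0.0], [-0.0, 0.001, -1.0]]
force: [-0.1, 0.1, -0.7]
gripper_width: -0.0001
grip_force: 0.2
```

Run:
```python
from h import *
import cv2
to(B+U*.095+[0,0,.06])
b=r.read_camera("scene")[85:235,180:290]
cv2.imwrite("pics/c4.png",cv2.resize(b,(400,545),interpolation=cv2.INTER_CUBIC))
```

```text
t 3.75 p [0.505  0.0644 0.3177] units [-0.085 -0.004 -0.011] z [ 0.001  0.    -1.   ] yawerr_u 0.001 w -0.0001 F [-0.13  0.05 -0.7 ]
kettle along 0.078 across 0.0008
```

View pics/c4.png

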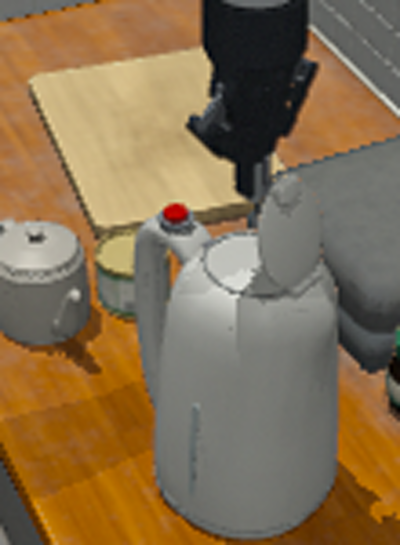

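The fingers are inside the lid and the lid is swinging back. The button is up again. I'll continue slowly toward the stop.

Call:
step_arm(
  targets=[
    {"dx": -0.02, "dy": 0, "dz": -0.005, "ax": 0, "ay": 0, "az": 0, "jaw": -1},
    {"dx": -0.04, "dy": 0, "dz": -0.01, "ax": 0, "ay": 0, "az": 0, "jaw": -1},
    {"dx": -0.055, "dy": 0, "dz": -0.01, "ax": 0, "ay": 0, "az": 0, "jaw": -1},
    {"dx": -0.065, "dy": 0, "dz": -0.015, "ax": 0, "ay": 0, "az": 0, "jaw": -1},
    {"dx": -0.075, "dy": 0, "dz": -0.015, "ax": 0, "ay": 0, "az": 0, "jaw": -1},
  ],
)

```text
time_s: 4.42
eef_pos: [0.5114, 0.0511, 0.3204]
orientation: [[-0.442, 0.897, -0.0], [0.897, 0.442, 0.0], [0.0, 0.0, -1.0]]
force: [-0.5, 1.2, 0.9]
gripper_width: 0.0003
grip_force: 1.1
```

```bash
python3 -c "
from h import *
to(B+U*.1+[0,0,.06])"
```

```text
t 4.425 p [0.5114 0.0511 0.3204] units [-0.036 -0.003  0.002] z [-0.  0. -1.] yawerr_u 0.001 w 0.0003 F [-0.49  1.24  0.92]
kettle along 0.0928 across 0.0007
```

Call:
step_arm(
  targets=[
    {"dx": -0.01, "dy": 0, "dz": 0, "ax": 0, "ay": 0, "az": 0, "jaw": -1},
    {"dx": -0.02, "dy": 0, "dz": 0, "ax": 0, "ay": 0, "az": 0, "jaw": -1},
    {"dx": -0.025, "dy": 0, "dz": 0, "ax": 0, "ay": 0, "az": 0, "jaw": -1},
    {"dx": -0.03, "dy": 0, "dz": 0, "ax": 0, "ay": 0, "az": 0, "jaw": -1},
    {"dx": -0.03, "dy": 0, "dz": 0, "ax": 0, "ay": 0, "az": 0, "jaw": -1},
  ],
)

```text
time_s: 5.05
eef_pos: [0.5117, 0.0504, 0.3205]
orientation: [[-0.444, 0.896, -0.004], [0.896, 0.444, 0.01], [0.011, 0.001, -1.0]]
force: [-5.5, 11.6, 2.1]
gripper_width: -0.0004
grip_force: 6.4
```

Run:
```python
from h import *
import cv2
to(B+U*.1+[0,0,.06])
b=r.read_camera("scene")[85:235,180:290]
cv2.imwrite("pics/c5.png",cv2.resize(b,(400,545),interpolation=cv2.INTER_CUBIC))
```

```text
t 5.05 p [0.5117 0.0504 0.3205] units [-0.032 -0.003  0.002] z [-0.004  0.01  -1.   ] yawerr_u -0.001 w -0.0004 F [-5.46 11.6   2.12]
kettle along 0.0935 across 0.0006
```

View pics/c5.png

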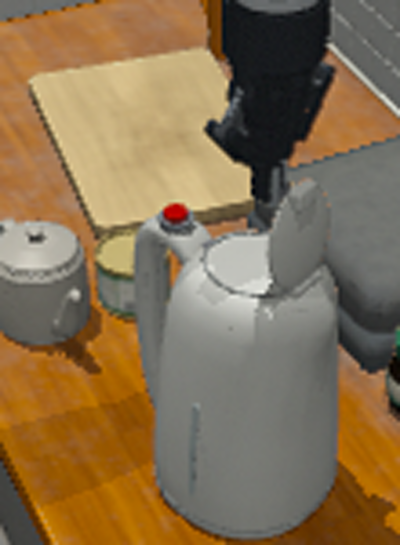

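The lid is nearly upright and on its stop: 12.8 N with no further motion. I'll ease off to a light push and hold for over a second.

Call:
step_arm(
  targets=[
    {"dx": 0.02, "dy": 0, "dz": 0, "ax": 0, "ay": 0, "az": 0, "jaw": -1},
    {"dx": 0.02, "dy": 0, "dz": 0, "ax": 0, "ay": 0, "az": 0, "jaw": -1},
    {"dx": 0.02, "dy": 0, "dz": 0, "ax": 0, "ay": 0, "az": 0, "jaw": -1},
    {"dx": 0.02, "dy": 0, "dz": 0, "ax": 0, "ay": 0, "az": 0, "jaw": -1},
    {"dx": 0.02, "dy": 0, "dz": 0, "ax": 0, "ay": 0, "az": 0, "jaw": -1},
  ],
)

```text
time_s: 5.72
eef_pos: [0.5115, 0.0508, 0.3204]
orientation: [[-0.443, 0.897, -0.001], [0.897, 0.443, 0.004], [0.004, 0.0, -1.0]]
force: [-2.7, 7.1, 1.2]
gripper_width: -0.0001
grip_force: 3.3
```

Call:
step_arm(
  targets=[
    {"dx": 0, "dy": 0, "dz": 0, "ax": 0, "ay": 0, "az": 0, "jaw": -1},
    {"dx": 0, "dy": 0, "dz": 0, "ax": 0, "ay": 0, "az": 0, "jaw": -1},
    {"dx": 0, "dy": 0, "dz": 0, "ax": 0, "ay": 0, "az": 0, "jaw": -1},
    {"dx": 0, "dy": 0, "dz": 0, "ax": 0, "ay": 0, "az": 0, "jaw": -1},
    {"dx": 0, "dy": 0, "dz": 0, "ax": 0, "ay": 0, "az": 0, "jaw": -1},
  ],
)

```text
time_s: 6.35
eef_pos: [0.5116, 0.0508, 0.3204]
orientation: [[-0.443, 0.897, -0.001], [0.897, 0.443, 0.004], [0.004, 0.0, -1.0]]
force: [-1.8, 5.8, 1.4]
gripper_width: -0.0001
grip_force: 3.3
```

Held over 1 s in steady contact. Now back straight off, then up.

Call:
step_arm(
  targets=[
    {"dx": 0.03, "dy": 0, "dz": 0, "ax": 0, "ay": 0, "az": 0, "jaw": -1},
    {"dx": 0.1, "dy": 0, "dz": 0, "ax": 0, "ay": 0, "az": 0, "jaw": -1},
    {"dx": 0.25, "dy": 0, "dz": 0, "ax": 0, "ay": 0, "az": 0, "jaw": -1},
    {"dx": 0.4, "dy": 0, "dz": -0.15, "ax": 0, "ay": 0, "az": 0, "jaw": -1},
    {"dx": 0.6, "dy": 0, "dz": -0.3, "ax": 0, "ay": 0, "az": 0, "jaw": -1},
  ],
)

```text
time_s: 6.98
eef_pos: [0.4586, 0.1575, 0.3803]
orientation: [[-0.441, 0.898, -0.001], [0.898, 0.441, -0.001], [-0.001, -0.001, -1.0]]
force: [0.4, 0.3, 0.3]
gripper_width: 0.0
grip_force: 0.0
```

Call:
step_arm(
  targets=[
    {"dx": 0.2, "dy": 0, "dz": 0, "ax": 0, "ay": 0, "az": 0, "jaw": -1},
    {"dx": 0.3, "dy": 0, "dz": 0, "ax": 0, "ay": 0, "az": 0, "jaw": -1},
    {"dx": 0.3, "dy": 0, "dz": 0, "ax": 0, "ay": 0, "az": 0, "jaw": -1},
    {"dx": 0.3, "dy": 0, "dz": 0, "ax": 0, "ay": 0, "az": 0, "jaw": -1},
  ],
)

```text
time_s: 7.48
eef_pos: [0.4329, 0.2104, 0.3802]
orientation: [[-0.442, 0.897, 0.0], [0.897, 0.442, -0.001], [-0.001, -0.0, -1.0]]
force: [0.7, 0.3, 0.3]
gripper_width: -0.0
grip_force: 0.0
```

Run:
```python
from h import *
import cv2
to(B)
b=r.read_camera("scene")[85:235,180:290]
cv2.imwrite("pics/c6.png",cv2.resize(b,(400,545),interpolation=cv2.INTER_CUBIC))
```

```text
t 7.475 p [0.4329 0.2104 0.3802] units [-0.423 -0.004  0.601] z [ 0.    -0.001 -1.   ] yawerr_u 0.001 w -0.0 F [0.68 0.28 0.29]
kettle along -0.0848 across 0.0009
```

View pics/c6.png

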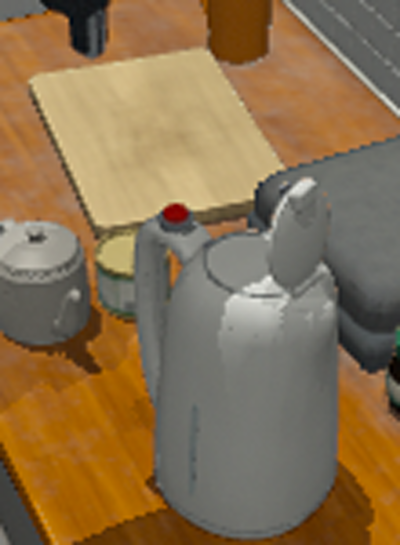

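The lid stands open unaided, the button is up and the hand is clear.

```bash
python3 -c "
from cell import r
print(r.finish_job())"
```

```text
the job is handed in; nothing more can be done
None
```

The job is handed in: the release button was pressed, the lid popped up and was eased back and held over 1 s on its stop, and it now stands fully open with the button up, the hand clear, and the mug and carton left alone; the hand-in gave no verdict.

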